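# Screw the lid onto the glass canister

## Robot

A 7-joint arm with a two-finger parallel gripper is mounted at the origin on the work surface. World frame = base frame: x ahead of the robot, y to its left, z up, the work surface at z = 0. Lengths are in m, angles in rad, forces in N, time in s.
With the tool pointing down it reaches from about 0.35 to 0.9 m from the base axis. Payload 8.1 kg.
Tool frame: the origin (TCP) lies midway between the tips of the shut fingers; the grasp point (between the pads) lies 19 mm behind it; z points along the fingers, x is the direction in which the jaws open and shut, and the axes are right-handed (so a half turn about z gives the same grasp; the last joint's range is limited). The gripper opens to 92 mm and grips with 3 to 60 N. Pads are 19 mm wide; open, the fingers measure 130 mm over their backs; the gripper's body (75 mm by 190 mm) begins 47 mm behind the grasp point.
Start: joints at [-1.452, 0.434, 0.025, 1.573, -0.012, 1.134, -0.075], TCP at [0.138, 0.61, 0.19] pointing down, gripper open.
Joint ranges: [-2.62, 2.62], [-0.44, 2.09], [-1.27, 1.32], [0.08, 2.57], [-1.32, 4.46], [0.12, 2], [-2.74, 2.74]. Speed limits (rad/s): [2.22, 2.22, 3.01, 3.01, 3.14, 3.14, 3.14].

## Interface

Orientations are given as a rotation vector (axis times angle).
In Python, from cell import arm gives the robot as it stands.
- The arm moves only by the tool jog_arm, never from a script. Its argument "commands" is a list of rows, each an object with "translation": the shift along the tool's x, y, z in mm, a list of three; "turn": the turn, a rotation vector about the tool's x, y, z in rad, a list of three. A call has 1 to 12 rows; each row is the pose to reach, as a shift and turn from the pose commanded when the call began, along the tool's axes at that moment; what a row does not reach only later rows make up. A row lasts 1/12 s, in which the tool goes at most 41.7 mm and 7.16 degrees, less where a joint would pass 70% of its speed; a pose out of reach is approached as far as the arm can. A call with a gripper value outside its range is refused whole. "claw" is the closure, from -1 (fully open) to 1 (shut), so that 0 is half open, set as the call begins (left out, the last holds). The fingers move at their own pace and stop on an object; "grip_force" is the grip in N (left out, the last holds). Time passes only in rows, so rows that repeat a pose let the fingers close. It gives the time, the measured TCP pose, the force and the opening at its end, in the units of the state.
- arm.observe(): the state, without advancing time (a new reading comes with each control period).
- arm.get_image(name): name is "scene" or "top" or "wrist"; returns the picture (400x640x3 uint8, blue, green, red); there is no depth.
- arm.camera_info(name): a dict with "vertical_fov" (degrees; the focal length in pixels is half the picture's height over the tangent of half this angle, whatever the lens; pixels are square), "cx", "cy" (the principal point, pixels), "eye" and "rotation" of the camera in the world. Camera axes: x right, y up, looking along -z (the intrinsics and any distortion apply to the point x, -y, -z); pixel columns grow to the right and rows downward; lengths in m; the calibration is good to about 2 mm. The wrist camera is an equidistant fisheye: a pixel r from the principal point sees the ray r / f radians off the axis. A picture is of the moment at which its call begins: read the wrist's pose just before it. camera_info takes no time and is no camera call; for the wrist camera it gives the pose at the moment of the call.
- arm.sign_off(): hands the job in, once; it reports no verdict.
Trained networks look in the newest picture that a camera, given by its name, has taken for a name from the list of things; names that differ only in an ending like _2 or _b are one class to them, and where a whole thing is asked for, a point or a joint stands for the part that bears it (a point fixed in the world has none). Each returns a list of dicts, best first, with "confidence" (0 to 1); they miss things now and then, are a little off and sometimes report something else, mostly with a low value. They report only what shows in the picture. A call takes as long as a camera call. They do not tell look-alikes from the thing itself.
- arm.trace(camera, query): "region" (400x640 bool, what is visible of it) and "box" ([left, top, width, height] in pixels, round what is visible of it).
- arm.landmark_of(camera, query): "at" ([column, row] in pixels: a listed point, or the origin of a listed thing).
The state is a dict: "clock": time; "joints": joint angles; "dq": joint speeds; "joint_efforts": joint torques, N m; "position": TCP position; "ee_rot": TCP orientation; "force": force on the tool from outside, world axes, zero at the start; "ft_torque": the same for the moment, N m; "width": opening from 0.0 (shut) to 1.0 (fully open).
Only numpy, scipy, OpenCV 4.12 (cv2) and the standard library are available. Lean on these libraries where they do the work, as an engineer would, in place of code of your own. Each camera call takes 0.05 s, during which the arm holds its last target. There are 200 camera calls.

## Task

Put the green screw lid on the glass canister without cross-threading it: set it square on the neck, turn it backwards (counter-clockwise from above) until you feel it drop into the thread start, then run it in clockwise until it is fully home, and let go. Never force it so that the canister is wrenched round in its holder, and leave the covered dishes and the spatula where they are.

Things in the scene. Friction and masses are not known exactly. Their poses are not given: they have to be found in the camera images.
- lid: Loose green screw lid, 0.13 to 0.21 kg, 78 mm across, 62 mm tall, upright on the counter, knob up. Origin: centre of its underside, the rim of its open skirt; z up along its axis. Its flat top is 30 mm above the origin. The skirt is 65 mm wide inside, flared to 69 mm at the rim. The lid goes down only if the hand lets it or pushes it gently.
- lid_knob (a point): On the lid's axis in its knob, 50 mm above the lid's origin: a good height for the grasp point. The knob is an upright dark grey bar, 44 mm long along the lid's x axis and 16 mm thick along its y axis, from 30 to 62 mm above the lid's origin. Pinch it across y, fingertips no lower than the lid's flat top. Axes as the lid's.
- lid_lugs (a point): On the lid's axis, 10 mm above its origin: height of the undersides of the three lugs inside the skirt (steel pins of radius 2 mm pointing inwards at 0, 120 and 240 degrees from the lid's x axis).
- holder: Round steel holder fixed to the counter, 116 mm across, 20 mm high, with the glass canister standing in it: 84 mm across up to 82 mm above the counter, then a metal neck with a thread 62 mm across up to 115 mm. Origin: on the counter at the canister's axis. Its yaw says nothing about the thread.
- mouth (a point): Centre of the canister's mouth, level with the flat top of the thread, 115 mm above the counter; z up. Height of the lid's origin against it: -10 mm while the lugs ride on the flat top (-6.5 on the blunt ends), -18.2 once dropped into the start gaps, and about -22.6 fully home, against a hard stop 80 to 87 degrees clockwise of the gaps. Let go there, the lid stays.
- thread (a point): On the canister's axis 8 mm below the mouth: floor of the three thread starts, 120 degrees apart at unknown angles: feel for them. Each is a 9 mm gap in the flat top with, on its counter-clockwise side, a wall rising 3.5 mm above the flat top. Lugs on the top are blocked clockwise; turned back 120 degrees at most they fall in, the wall then stops them, and clockwise is free.
- canister (a joint): Twist of the canister about its vertical axis in its rubber-cushioned holder, rad, positive counter-clockwise from above, 0 at rest; springs back, about 5 N m per rad. Wrenched round means more than 0.2 rad (about 1 N m) either way.
- dish_peach: Bystander: round glass dish, 170 mm across (202 over its handle loops along y), 69 mm tall, with a peach lid and grey knob. Origin: centre of its underside.
- dish_lilac: Bystander: round glass dish, 124 mm across (156 over its handle loops along y), 65 mm tall, with a lilac lid and grey knob. Origin: centre of its underside.
- dish_aqua: Bystander: round glass dish, 132 mm across (164 over its handle loops along y), 65 mm tall, with a pale blue lid and grey knob. Origin: centre of its underside.
- spatula: Bystander: spatula with a black handle lying flat on the counter. Origin: on its underside, about its middle; x along it.
- seal_top (a point): Centre of the top of the round black rubber seal, 44 mm across, in the mouth, 6 mm above the flat top of the thread. It is sprung (2.4 N at first touch, 1.2 N per mm, 6 mm of travel): the lid meets it midway through the running in, and the thread draws the lid down against it, at up to 0.3 N m if the hand follows it down by that; clearly more is the hard stop.
Mind the look-alikes: they are no part of the job. Leave any yellow look-alike of the lid alone. Several things look just like the holder: the one meant starts farthest from the robot's base.

How it is judged:
By the outcome, as a careful person would: the job done as asked, in the order asked, and still so for the second after the job is handed in, with the robot touching nothing.
It also fails if it takes over 72 s, if anything falls off the work surface, if the arm or the gripper's body presses on something with over 40 N, if the wrist force passes 120 N, or if a joint passes its speed limit or range.

## Working session

There is one attempt and no reset: what is moved stays moved. The work goes in short steps, Python scripts to look and compute and a tool call to move; the robot and the scene stay as the last step left them, time stands still between calls to the robot, and variables do not carry over. Pictures are saved under pics/ and viewed, about 8 in all and at most 12, crops included, and the job is handed in when it is done.

Besides the shell and the picture viewer there is one more tool, called after "Emit:" as name(argument=value, ...), one argument or row to a line, values as JSON. jog_arm: Moves the arm, as the interface text tells. Its arguments: {"type":"object","properties":{"commands":{"type":"array","items":{"type":"object","properties":{"translation":{"type":"array","items":{"type":"number"}},"turn":{"type":"array","items":{"type":"number"}}}}},"claw":{"type":"number"},"grip_force":{"type":"number"}},"required":["commands"]}

```bash
ls; mkdir -p pics; python3 - <<'E'
from cell import arm
import cv2
s=arm.observe(); print(s)
for n in("scene","top"):
    print(n,arm.camera_info(n)); cv2.imwrite(f"pics/{n}0.png",arm.get_image(n))
    for q in("lid","holder"):
        for d in arm.trace(n,q): print(n,q,d["box"],round(d["confidence"],2))
    for q in("lid_knob","mouth"):
        for d in arm.landmark_of(n,q): print(n,q,d["at"],round(d["confidence"],2))
E
```

```text
pics
{'clock': 0.0, 'joints': array([-1.45161872,  0.43521249,  0.02494885,  1.57407316, -0.01163392,
        1.13400107, -0.07513415]), 'dq': array([ 0.00118912, -0.0014093 ,  0.00043233, -0.00038053,  0.00062524,
       -0.00255892, -0.00085225]), 'joint_efforts': array([ 4.43305216e-04, -6.67854238e+01,  9.84874964e-01, -3.14471912e+01,
       -6.07854431e-02,  4.27996670e-02,  1.61132607e-04]), 'position': array([0.13738833, 0.60913916, 0.1888605 ]), 'ee_rot': array([ 2.45290504e+00,  1.96119921e+00, -1.79806008e-03]), 'force': array([-0.94591125, -0.75310545,  0.06515702]), 'ft_torque': array([0.03359901, 0.02611547, 0.05017638]), 'width': 1.000991126326746}
scene {'vertical_fov': 56.95509860253673, 'cx': 313.1326246468661, 'cy': 201.1174484385154, 'eye': array([1.50351098, 0.29618116, 0.69846757]), 'rotation': array([0.69710119, 0.95971922, 1.63749331])}
scene lid [255.5, 205.7, 19.2, 23.3] 0.93
scene lid [262.6, 188.7, 20.0, 22.6] 0.82
scene holder [329.4, 197.1, 25.0, 18.4] 0.83
scene holder [316.5, 228.6, 37.1, 20.8] 0.58
scene lid_knob [263.8, 209.9] 0.91
scene lid_knob [268.4, 191.8] 0.76
scene lid_knob [265.7, 223.3] 0.47
scene lid_knob [266.7, 222.6] 0.39
top {'vertical_fov': 47.703349611269076, 'cx': 323.87984945256886, 'cy': 200.39703689583618, 'eye': array([0.48093978, 0.01557642, 1.50987007]), 'rotation': array([ 0.03531558, -0.04948795, -1.55470285])}
top lid [359.0, 196.2, 23.2, 20.7] 0.86
top lid [366.5, 229.7, 26.5, 27.0] 0.69
top holder [285.5, 235.2, 34.9, 36.1] 0.93
top holder [283.2, 183.6, 33.1, 34.1] 0.85
top holder [368.2, 141.9, 84.2, 28.3] 0.65
top lid_knob [376.1, 204.2] 0.7
top lid_knob [380.2, 243.9] 0.65
top mouth [302.7, 255.5] 0.95
top mouth [297.5, 194.8] 0.8
```

```bash
cat > h.py <<'E'
import numpy as np, cv2
from scipy.spatial.transform import Rotation as R
from cell import arm
def ray(n,px,info=None):
    i=info or arm.camera_info(n); f=200/np.tan(np.radians(i["vertical_fov"])/2)
    u,v=px[0]-i["cx"],px[1]-i["cy"]
    if n=="wrist":
        r=np.hypot(u,v); t=r/f; d=np.array([np.sin(t)*u/max(r,1e-9),-np.sin(t)*v/max(r,1e-9),-np.cos(t)])
    else: d=np.array([u/f,-v/f,-1])
    return i["eye"],R.from_rotvec(i["rotation"]).apply(d)
def at_z(n,px,z,info=None):
    e,d=ray(n,px,info); return e+d*(z-e[2])/d[2]
E
python3 - <<'E'
from h import *
for n in("scene","top"):
    im=cv2.imread(f"pics/{n}0.png"); cv2.imwrite(f"pics/{n}0b.png",cv2.resize(im[80:330,180:500] if n=="scene" else im[60:310,220:540],None,fx=2.4,fy=2.4,interpolation=3))
for p,z in [((376.1,204.2),.05),((380.2,243.9),.05),((302.7,255.5),.115),((297.5,194.8),.115),((303,253),.02),((300,200.6),.02)]: print(p,at_z("top",p,z).round(3))
for p in[(263.8,209.9),(268.4,191.8)]: print(p,at_z("scene",p,.05).round(3))
E
```

```text
(376.1, 204.2) [ 0.55  -0.166  0.05 ]
(380.2, 243.9) [ 0.423 -0.18   0.05 ]
(302.7, 255.5) [0.386 0.066 0.115]
(297.5, 194.8) [0.573 0.085 0.115]
(303, 253) [0.388 0.068 0.02 ]
(300, 200.6) [0.56  0.081 0.02 ]
(263.8, 209.9) [ 0.535 -0.16   0.05 ]
(268.4, 191.8) [ 0.413 -0.191  0.05 ]
```

View pics/scene0b.png

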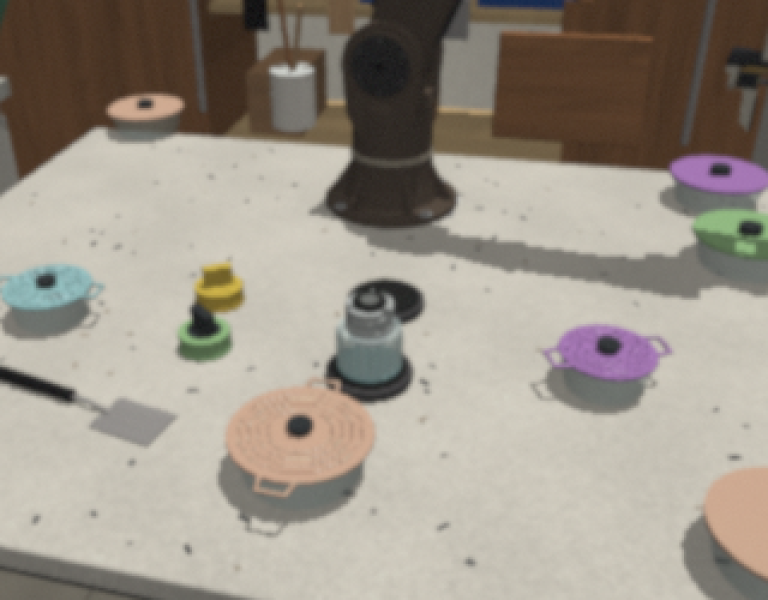

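View pics/top0b.png

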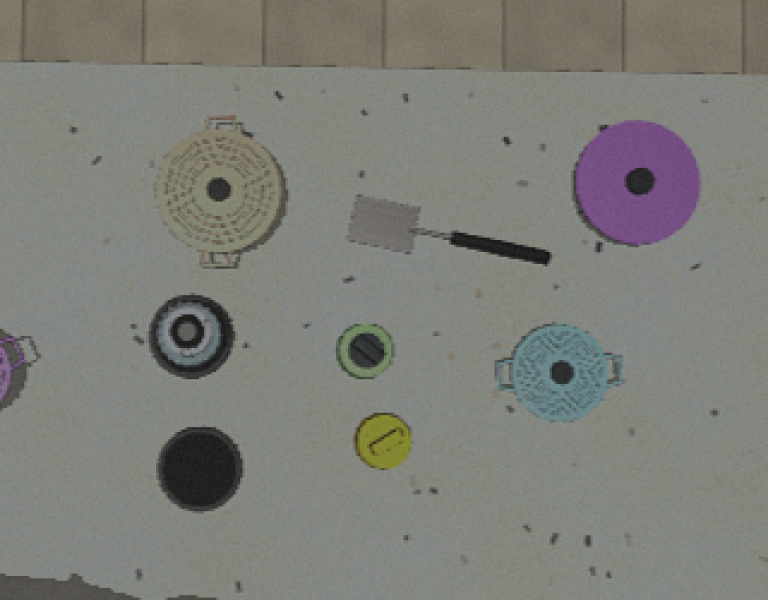

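The scene shows the green lid at scene crop (205,335) and top crop (366,350), beside the yellow look-alike at top crop (383,441). There are two holders in the top crop: one with the canister at (190,337), world x≈0.56, and an empty black disc at (200,469), x≈0.39. The one farthest from the base, with the canister, is the one meant. Next I go above the green lid.

```bash
cat >> h.py <<'E'
def goal(p,yaw=None):
    """tool-frame shift (mm) and turn to world TCP p, pointing down, tool x at yaw(deg)"""
    s=arm.observe(); T=R.from_rotvec(s["ee_rot"])
    t=T.inv().apply(np.array(p)-s["position"])*1000
    x=T.apply([1,0,0]); cur=np.degrees(np.arctan2(x[1],x[0]))
    if yaw is None: yaw=cur
    G=R.from_matrix(np.array([[np.cos(np.radians(yaw)),np.sin(np.radians(yaw)),0],[np.sin(np.radians(yaw)),-np.cos(np.radians(yaw)),0],[0,0,-1]]).T)
    print("t",s["clock"].__round__(2),"pos",s["position"].round(4),"yaw",round(cur,1),"j",s["joints"].round(2),"shift",t.round(1),"turn",(T.inv()*G).as_rotvec().round(3))
E
python3 -c "
from h import *
goal([.545,-.162,.2],-45)"
```

```text
t 0.5 pos [0.1375 0.6097 0.1896] yaw 77.3 j [-1.45  0.43  0.02  1.57 -0.01  1.13 -0.08] shift [-663.1  567.3  -10.4] turn [-0.    -0.     2.134]
```

Emit:
jog_arm(
  commands=[
    {"translation":[-55,47,-1],"turn":[0,0,0.12]},
    {"translation":[-87,74,-2],"turn":[0,0,0.24]},
    {"translation":[-119,102,-3],"turn":[0,0,0.36]},
    {"translation":[-151,129,-4],"turn":[0,0,0.48]},
    {"translation":[-183,156,-5],"turn":[0,0,0.6]},
    {"translation":[-215,184,-6],"turn":[0,0,0.72]},
    {"translation":[-247,211,-6],"turn":[0,0,0.84]},
    {"translation":[-279,238,-6],"turn":[0,0,0.96]},
    {"translation":[-311,266,-7],"turn":[0,0,1.08]},
    {"translation":[-343,293,-7],"turn":[0,0,1.2]},
    {"translation":[-375,320,-8],"turn":[0,0,1.3]},
    {"translation":[-400,342,-8],"turn":[0,0,1.4]},
  ],
)

```text
clock: 1.5
position: [0.3712, 0.1657, 0.1978]
ee_rot: [-3.139, 0.088, -0.001]
force: [1.4, 0.5, -0.1]
width: 1.004
```

```bash
python3 -c "
from h import *
goal([.545,-.162,.2],-45)"
```

```text
t 1.5 pos [0.3712 0.1657 0.1978] yaw -3.2 j [-1.02  0.05  0.5   2.08 -0.03  1.02 -0.56] shift [191.8 317.4  -2.5] turn [-0.001 -0.     0.73 ]
```

Emit:
jog_arm(
  commands=[
    {"translation":[20,33,0],"turn":[0,0,0.1]},
    {"translation":[40,66,0],"turn":[0,0,0.2]},
    {"translation":[60,99,-1],"turn":[0,0,0.3]},
    {"translation":[80,132,-1],"turn":[0,0,0.4]},
    {"translation":[100,165,-1],"turn":[0,0,0.5]},
    {"translation":[120,198,-2],"turn":[0,0,0.6]},
    {"translation":[140,231,-2],"turn":[0,0,0.7]},
    {"translation":[160,264,-2],"turn":[0,0,0.73]},
    {"translation":[180,297,-2],"turn":[0,0,0.73]},
    {"translation":[192,317,-2],"turn":[0,0,0.73]},
    {"translation":[192,317,-2],"turn":[0,0,0.73]},
    {"translation":[192,317,-2],"turn":[0,0,0.73]},
  ],
)

```text
clock: 2.5
position: [0.5462, -0.1606, 0.1992]
ee_rot: [2.902, -1.2, -0.0]
force: [0.4, 0.6, -0.3]
width: 1.002
```

```bash
python3 - <<'E'
from h import *
i=arm.camera_info("wrist"); im=arm.get_image("wrist"); print(i)
cv2.imwrite("pics/w1.png",im)
for d in arm.landmark_of("wrist","lid_knob"): print(d["at"],d["confidence"],at_z("wrist",d["at"],.05,i).round(4))
for d in arm.landmark_of("wrist","lid"): print("lid",d["at"],d["confidence"],at_z("wrist",d["at"],0,i).round(4))
for d in arm.trace("wrist","lid"): print(d["box"],d["confidence"])
goal([.545,-.162,.2],-45)
E
```

```text
{'vertical_fov': 65.70646984690485, 'cx': 320.8367269985906, 'cy': 196.93283609385713, 'eye': array([ 0.60520488, -0.10161575,  0.39482745]), 'rotation': array([-0.29222555,  0.12078758, -0.77829286])}
[322.2, 169.4] 0.88 [ 0.552  -0.1571  0.05  ]
[264.0, 251.8] 0.59 [ 0.4251 -0.1801  0.05  ]
lid [270.4, 234.0] 0.72 [ 0.4273 -0.1792  0.    ]
lid [317.6, 162.7] 0.64 [ 0.5464 -0.1546  0.    ]
[284.2, 133.1, 65.9, 65.2] 0.96
[242.5, 210.9, 55.2, 60.6] 0.64
t 2.7 pos [ 0.546  -0.1573  0.1994] yaw -44.6 j [-0.38  0.4   0.8   1.75 -0.31  1.13 -0.27] shift [ 2.5  4.  -0.6] turn [-0.001  0.001  0.006]
```

View pics/w1.png

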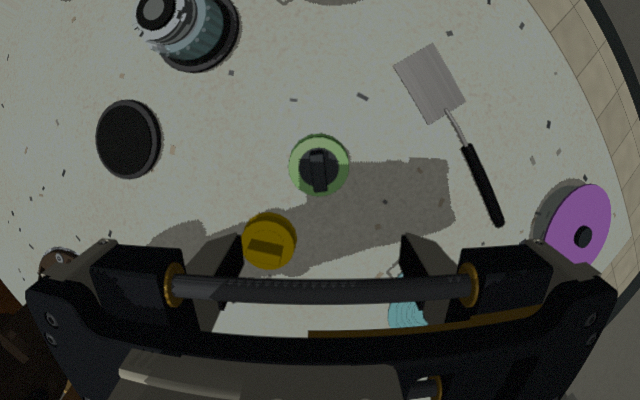

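```bash
python3 - <<'E'
from h import *
s=arm.observe();i=arm.camera_info("wrist"); im=arm.get_image("wrist"); print(s["position"],i["eye"])
cv2.imwrite("pics/w2.png",cv2.resize(im[120:210,270:370],None,fx=6,fy=6,interpolation=2))
hsv=cv2.cvtColor(im,cv2.COLOR_BGR2HSV)
m=cv2.inRange(hsv,(38,60,30),(80,255,255)); m[:, :270]=0;m[:,370:]=0;m[:120]=0;m[210:]=0
p=cv2.convexHull(cv2.findNonZero(m))[:,0,:].astype(float)
for z in(0,.03):
    w=np.array([at_z("wrist",q,z,i)[:2] for q in p]); print(z,cv2.minEnclosingCircle(w.astype(np.float32)))
for a,b in [((318,150),(321,188))]:
    d=at_z("wrist",b,.062,i)-at_z("wrist",a,.062,i); print(d,np.degrees(np.arctan2(d[1],d[0])))
E
```

```text
[ 0.54604489 -0.15734563  0.19938345] [ 0.60469642 -0.09849239  0.39516648]
0 ((0.5448973178863525, -0.15801848471164703), 0.04178193211555481)
0.03 ((0.5494371056556702, -0.15349942445755005), 0.03861754387617111)
[-0.0278622  -0.03280444  0.        ] -130.34264939547657
```

View pics/w2.png

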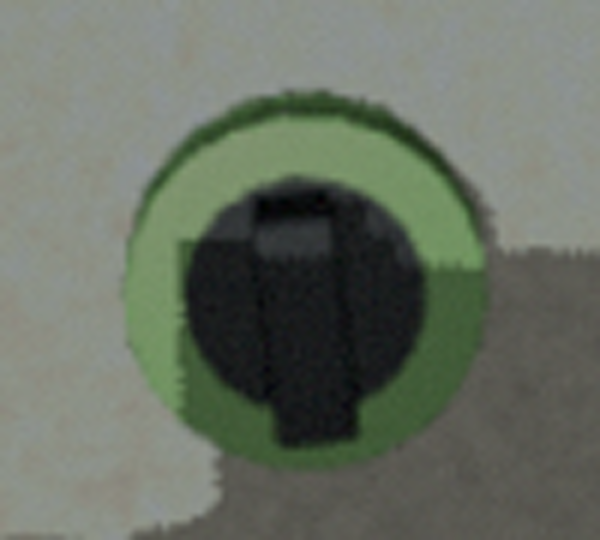

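```bash
python3 - <<'E'
from h import *
print("disc",at_z("wrist",(320.8,168),.03).round(4),"knob",at_z("wrist",(320.9,174.7),.062).round(4))
a,b=at_z("wrist",(319,155.8),.062),at_z("wrist",(322.8,193.7),.062); d=a-b; print(np.linalg.norm(d),np.degrees(np.arctan2(d[1],d[0])))
goal([.549,-.1545,.11],-41)
E
```

```text
disc [ 0.5489 -0.1544  0.03  ] knob [ 0.5485 -0.155   0.062 ]
0.04338511434107816 50.8878637130101
t 2.75 pos [ 0.5461 -0.1574  0.1995] yaw -44.6 j [-0.38  0.4   0.8   1.75 -0.31  1.13 -0.27] shift [ 0.1 -4.  89.5] turn [-0.001  0.001 -0.064]
```

Emit:
jog_arm(
  commands=[
    {"translation":[0,-4,20],"turn":[0,0,-0.1]},
    {"translation":[0,-4,45],"turn":[0,0,-0.1]},
    {"translation":[0,-4,70],"turn":[0,0,-0.1]},
    {"translation":[0,-4,95],"turn":[0,0,-0.1]},
    {"translation":[0,-4,115],"turn":[0,0,-0.1]},
    {"translation":[0,-4,125],"turn":[0,0,-0.1]},
    {"translation":[0,-4,125],"turn":[0,0,-0.1]},
    {"translation":[0,-4,125],"turn":[0,0,-0.1]},
    {"translation":[0,-4,125],"turn":[0,0,-0.1]},
  ],
)

```text
clock: 3.5
position: [0.55, -0.1562, 0.0757]
ee_rot: [-2.961, 1.049, -0.003]
force: [-0.5, -0.8, 0.8]
width: 1.002
```

```bash
python3 -c "
from h import *
goal([.5487,-.1547,.0345],-39.1)"
```

```text
t 3.5 pos [ 0.55   -0.1562  0.0757] yaw -39.0 j [-0.29  0.54  0.68  1.88 -0.43  0.88 -0.08] shift [-2.  -0.3 41.2] turn [-0.001 -0.002  0.002]
```

Emit:
jog_arm(
  commands=[
    {"translation":[-2,0,14],"turn":[0,0,0]},
    {"translation":[-2,0,28],"turn":[0,0,0]},
    {"translation":[-2,0,37],"turn":[0,0,0]},
    {"translation":[-2,0,41],"turn":[0,0,0]},
    {"translation":[-2,0,41],"turn":[0,0,0]},
    {"translation":[-2,0,41],"turn":[0,0,0]},
  ],
)

```text
clock: 4.0
position: [0.5479, -0.155, 0.034]
ee_rot: [-2.961, 1.049, -0.001]
force: [-0.1, 0.7, -0.2]
width: 1.003
```

Emit:
jog_arm(
  commands=[
    {"translation":[0,0,0],"turn":[0,0,0]},
    {"translation":[0,0,0],"turn":[0,0,0]},
    {"translation":[0,0,0],"turn":[0,0,0]},
    {"translation":[0,0,0],"turn":[0,0,0]},
    {"translation":[0,0,0],"turn":[0,0,0]},
    {"translation":[0,0,0],"turn":[0,0,0]},
    {"translation":[0,0,0],"turn":[0,0,0]},
    {"translation":[0,0,0],"turn":[0,0,0]},
  ],
  claw=1,
  grip_force=40,
)

```text
clock: 4.67
position: [0.5475, -0.1548, 0.0334]
ee_rot: [-2.961, 1.049, -0.0]
force: [-0.1, -0.3, 0.5]
width: 0.467
```

```bash
python3 -c "
from h import *
print(arm.observe())
goal([.57,.083,.21])"
```

```text
{'clock': 4.6667, 'joints': array([-0.25657309,  0.58893901,  0.63494665,  1.915935  , -0.48117062,
        0.79236432, -0.03672845]), 'dq': array([-7.80277600e-04,  5.21090798e-04, -3.92253471e-04,  1.86636748e-03,
        1.31339883e-05, -6.53046666e-04, -2.90581504e-06]), 'joint_efforts': array([-4.03204729e-03, -6.12828541e+01,  1.14398620e+01, -2.19434148e+01,
       -4.60753706e-02,  3.68778664e-02, -5.46012452e-04]), 'position': array([ 0.54753125, -0.15479761,  0.03341661]), 'ee_rot': array([-2.96107635e+00,  1.04939796e+00, -6.73218376e-06]), 'force': array([-0.12689488, -0.2842272 ,  0.50690506]), 'ft_torque': array([-0.13194474,  0.12953509,  0.03148986]), 'width': 0.46683455101662114}
t 4.67 pos [ 0.5475 -0.1548  0.0334] yaw -39.0 j [-0.26  0.59  0.63  1.92 -0.48  0.79 -0.04] shift [-132.3 -198.9 -176.6] turn [-0.  0. -0.]
```

Emit:
jog_arm(
  commands=[
    {"translation":[0,0,0],"turn":[0,0,0]},
    {"translation":[0,0,0],"turn":[0,0,0]},
    {"translation":[0,0,0],"turn":[0,0,0]},
    {"translation":[0,0,0],"turn":[0,0,0]},
    {"translation":[0,0,0],"turn":[0,0,0]},
    {"translation":[0,0,0],"turn":[0,0,0]},
    {"translation":[0,0,0],"turn":[0,0,0]},
    {"translation":[0,0,0],"turn":[0,0,0]},
  ],
)

```text
clock: 5.33
position: [0.5475, -0.1548, 0.0334]
ee_rot: [-2.961, 1.049, -0.0]
force: [-0.5, 0.5, -0.8]
width: 0.005
```

Emit:
jog_arm(
  commands=[
    {"translation":[0,0,-15],"turn":[0,0,0]},
    {"translation":[0,0,-30],"turn":[0,0,0]},
    {"translation":[0,0,-60],"turn":[0,0,0]},
    {"translation":[0,0,-90],"turn":[0,0,0]},
    {"translation":[0,0,-120],"turn":[0,0,0]},
    {"translation":[0,0,-150],"turn":[0,0,0]},
    {"translation":[0,0,-170],"turn":[0,0,0]},
    {"translation":[0,0,-175],"turn":[0,0,0]},
    {"translation":[0,0,-175],"turn":[0,0,0]},
  ],
)

```text
clock: 6.08
position: [0.5484, -0.1551, 0.2099]
ee_rot: [-2.96, 1.049, -0.004]
force: [-0.4, -0.4, -0.2]
width: 0.006
```

```bash
python3 -c "
from h import *
print(arm.observe())
goal([.57,.083,.21],0)
i=arm.camera_info('wrist')
cv2.imwrite('pics/w3.png',arm.get_image('wrist'))
for q in ('mouth','seal_top','holder'):
  for d in arm.landmark_of('wrist',q): print(q,d['at'],d['confidence'],at_z('wrist',d['at'],{'mouth':.115,'seal_top':.121,'holder':0}[q],i).round(4))
cv2.imwrite('pics/t3.png',arm.get_image('top'))
for q in ('mouth','seal_top','holder'):
  for d in arm.landmark_of('top',q): print(q,d['at'],d['confidence'],at_z('top',d['at'],{'mouth':.115,'seal_top':.121,'holder':0}[q]).round(4))
"
```

```text
{'clock': 6.0833, 'joints': array([-0.37620844,  0.38638133,  0.77930826,  1.72897206, -0.2962195 ,
        1.14497025, -0.19143151]), 'dq': array([ 0.00752763,  0.03424113, -0.02093273,  0.04871176, -0.01268421,
       -0.02837992,  0.01203308]), 'joint_efforts': array([ -0.2875981 , -52.82957554,   9.81813043, -31.30542755,
         0.10837842,   0.48164433,  -0.17019509]), 'position': array([ 0.54841742, -0.15507592,  0.20985648]), 'ee_rot': array([-2.9603457 ,  1.04873439, -0.00446608]), 'force': array([-0.41313689, -0.36209338, -0.22943716]), 'ft_torque': array([-0.10932555,  0.12726607,  0.03396222]), 'width': 0.005764829493290137}
t 6.08 pos [ 0.5484 -0.1551  0.2099] yaw -39.0 j [-0.38  0.39  0.78  1.73 -0.3   1.14 -0.19] shift [-1.331e+02 -1.986e+02 -1.000e-01] turn [-0.001 -0.003 -0.681]
seal_top [322.3, 174.1] 0.48 [ 0.5597 -0.144   0.121 ]
holder [137.7, 124.7] 0.67 [0.382  0.0652 0.    ]
mouth [296.6, 194.9] 0.89 [0.5722 0.0881 0.115 ]
mouth [301.8, 254.7] 0.87 [0.3887 0.0687 0.115 ]
seal_top [299.1, 195.9] 0.63 [0.5689 0.08   0.121 ]
seal_top [449.1, 215.7] 0.22 [ 0.5152 -0.3824  0.121 ]
holder [302.3, 254.1] 0.87 [0.3831 0.0714 0.    ]
holder [297.0, 200.8] 0.62 [0.56   0.0923 0.    ]
```

View pics/w3.png

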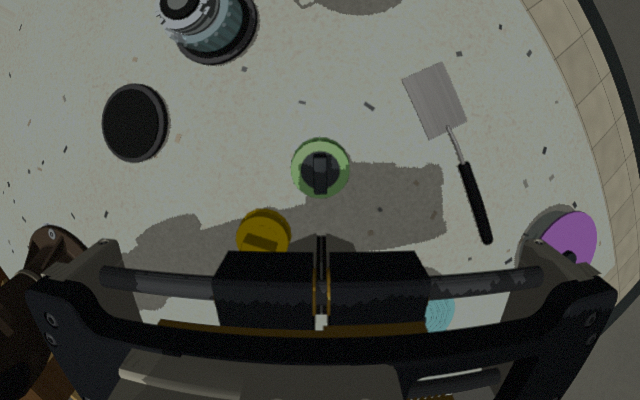

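```bash
cat >> h.py <<'E'
def proj(n,P):
    i=arm.camera_info(n); f=200/np.tan(np.radians(i["vertical_fov"])/2)
    c=R.from_rotvec(i["rotation"]).inv().apply(np.array(P)-i["eye"]); x,y,z=c[0],-c[1],-c[2]
    if n=="wrist":
        r=np.hypot(x,y); t=np.arctan2(r,z); return i["cx"]+f*t*x/r, i["cy"]+f*t*y/r
    return i["cx"]+f*x/z,i["cy"]+f*y/z
E
python3 - <<'E'
from h import *
s=arm.observe(); p=s["position"]; print(p)
for n in("wrist","top","scene"): print(n,np.round(proj(n,p),1),np.round(proj(n,p*[1,1,0]+[0,0,.05]),1))
im=arm.get_image("top"); x,y=map(int,proj("top",p)); A=cv2.resize(im[y-50:y+50,x-60:x+60],(480,400))
im=arm.get_image("scene"); x,y=map(int,proj("scene",p)); print(x,y); B=cv2.resize(im[y-50:y+100,x-60:x+60],(320,400))
cv2.imwrite("pics/c4.png",np.hstack([A,B]))
E
```

```text
[ 0.54710217 -0.15475273  0.2076291 ]
wrist [320.6 226.3] [320.9 173.3]
top [379.  202.8] [372.6 205.2]
scene [259.2 169.1] [264. 212.]
259 169
```

View pics/c4.png

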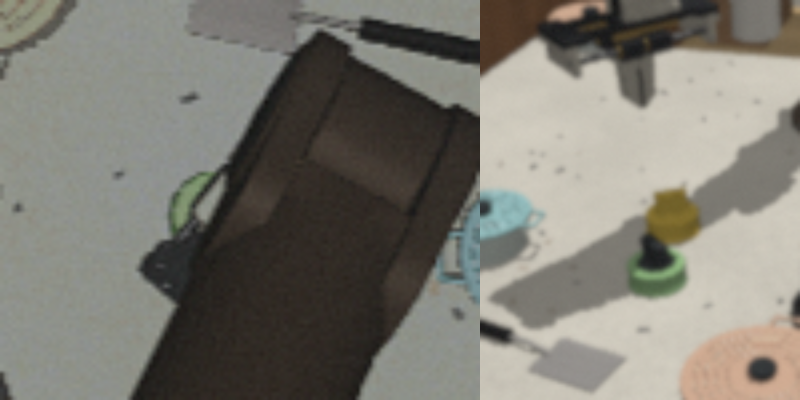

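The w3 picture shows the grip missed. The lid still stands at (320,168) and the shut fingertips show at (322,236). The reported TCP should project to about row 213–226, so the real tips look about 35 mm higher than reported. The scene view agrees: its tip is about 10 px above the projection. I'll reopen, go lower in steps and check the force.

Emit:
jog_arm(
  commands=[
    {"translation":[0,0,30],"turn":[0,0,0]},
    {"translation":[0,0,60],"turn":[0,0,0]},
    {"translation":[0,0,90],"turn":[0,0,0]},
    {"translation":[0,0,110],"turn":[0,0,0]},
    {"translation":[0,0,120],"turn":[0,0,0]},
    {"translation":[0,0,120],"turn":[0,0,0]},
    {"translation":[0,0,120],"turn":[0,0,0]},
    {"translation":[0,0,120],"turn":[0,0,0]},
    {"translation":[0,0,120],"turn":[0,0,0]},
    {"translation":[0,0,120],"turn":[0,0,0]},
    {"translation":[0,0,120],"turn":[0,0,0]},
    {"translation":[0,0,120],"turn":[0,0,0]},
  ],
  claw=-1,
)

```text
clock: 7.58
position: [0.5478, -0.1548, 0.0889]
ee_rot: [-2.961, 1.049, -0.001]
force: [-0.4, -1.0, 0.1]
width: 0.826
```

Emit:
jog_arm(
  commands=[
    {"translation":[0,0,15],"turn":[0,0,0]},
    {"translation":[0,0,30],"turn":[0,0,0]},
    {"translation":[0,0,45],"turn":[0,0,0]},
    {"translation":[0,0,60],"turn":[0,0,0]},
    {"translation":[0,0,70],"turn":[0,0,0]},
    {"translation":[0,0,76],"turn":[0,0,0]},
    {"translation":[0,0,76],"turn":[0,0,0]},
    {"translation":[0,0,76],"turn":[0,0,0]},
  ],
)

```text
clock: 8.25
position: [0.5477, -0.155, 0.0127]
ee_rot: [2.961, -1.049, 0.0]
force: [-0.0, -0.2, -0.1]
width: 0.998
```

```bash
python3 - <<'E'
from h import *
s=arm.observe(); p=s["position"]; print(s)
x,y=map(int,proj("scene",p*[1,1,0]+[0,0,.05])); print(proj("scene",p),proj("wrist",p))
im=arm.get_image("scene"); B=cv2.resize(im[y-40:y+40,x-40:x+40],(400,400),interpolation=2)
im=arm.get_image("wrist"); A=cv2.resize(im[100:300,220:420],(400,400))
cv2.imwrite("pics/c5.png",np.hstack([A,B])); print(x,y)
E
```

```text
{'clock': 8.25, 'joints': array([-0.24070598,  0.6181703 ,  0.61422337,  1.92900978, -0.50997653,
        0.75342545, -0.01300733]), 'dq': array([-0.00271865, -0.01438081,  0.00727623, -0.00707937,  0.00295434,
        0.00169272, -0.00200339]), 'joint_efforts': array([ 6.34506796e-04, -6.14662671e+01,  1.12036800e+01, -2.03024268e+01,
       -1.08463378e-01, -1.44657958e-02,  5.10672026e-02]), 'position': array([ 0.54766813, -0.15496469,  0.01265219]), 'ee_rot': array([ 2.96107891e+00, -1.04947847e+00,  1.68059446e-04]), 'force': array([-0.0113058 , -0.21510851, -0.14411448]), 'ft_torque': array([-0.09164393,  0.1079346 , -0.00237517]), 'width': 0.9977406492759336}
(np.float64(264.89177186984284), np.float64(221.38626863925566)) (np.float64(320.5590655425903), np.float64(226.21585771567743))
263 212
```

View pics/c5.png

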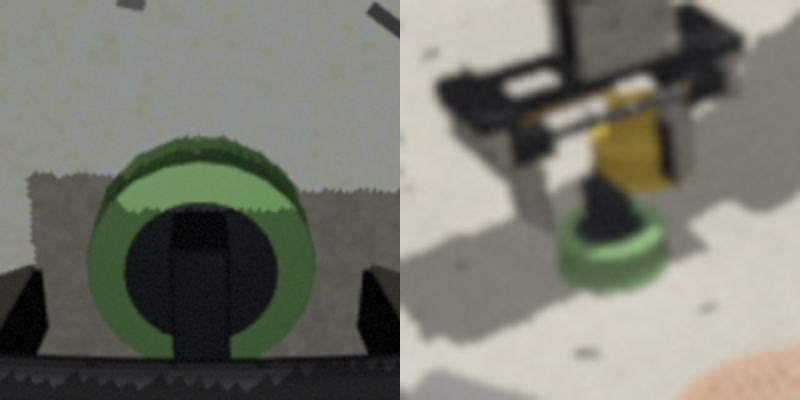

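Emit:
jog_arm(
  commands=[
    {"translation":[0,0,5],"turn":[0,0,0]},
    {"translation":[0,0,10],"turn":[0,0,0]},
    {"translation":[0,0,12],"turn":[0,0,0]},
    {"translation":[0,0,12],"turn":[0,0,0]},
  ],
)

```text
clock: 8.68
position: [0.5471, -0.1546, -0.0002]
ee_rot: [2.961, -1.049, -0.001]
force: [0.2, -0.5, -0.0]
width: 0.999
```

Emit:
jog_arm(
  commands=[
    {"translation":[0,0,0]},
    {"translation":[0,0,0]},
    {"translation":[0,0,0]},
    {"translation":[0,0,0]},
    {"translation":[0,0,0]},
    {"translation":[0,0,0]},
    {"translation":[0,0,0]},
    {"translation":[0,0,0]},
    {"translation":[0,0,0]},
    {"translation":[0,0,0]},
    {"translation":[0,0,0]},
    {"translation":[0,0,0]},
  ],
  claw=1,
  grip_force=40,
)

```text
schema error: expected keys translation, turn
```

Emit:
jog_arm(
  commands=[
    {"translation":[0,0,0]},
    {"translation":[0,0,0]},
    {"translation":[0,0,0]},
  ],
)

```text
schema error: expected keys translation, turn
```

Emit:
jog_arm(
  commands=[
    {"translation":[0,0,0],"turn":[0,0,0]},
    {"translation":[0,0,0],"turn":[0,0,0]},
    {"translation":[0,0,0],"turn":[0,0,0]},
    {"translation":[0,0,0],"turn":[0,0,0]},
    {"translation":[0,0,0],"turn":[0,0,0]},
    {"translation":[0,0,0],"turn":[0,0,0]},
    {"translation":[0,0,0],"turn":[0,0,0]},
    {"translation":[0,0,0],"turn":[0,0,0]},
    {"translation":[0,0,0],"turn":[0,0,0]},
    {"translation":[0,0,0],"turn":[0,0,0]},
    {"translation":[0,0,0],"turn":[0,0,0]},
    {"translation":[0,0,0],"turn":[0,0,0]},
  ],
  claw=1,
  grip_force=40,
)

```text
clock: 9.68
position: [0.5475, -0.1548, 0.0004]
ee_rot: [-2.961, 1.049, -0.0]
force: [0.3, 0.0, 0.3]
width: 0.183
```

Emit:
jog_arm(
  commands=[
    {"translation":[0,0,0],"turn":[0,0,0]},
    {"translation":[0,0,0],"turn":[0,0,0]},
    {"translation":[0,0,0],"turn":[0,0,0]},
    {"translation":[0,0,0],"turn":[0,0,0]},
  ],
)

```text
clock: 10.02
position: [0.5475, -0.1548, 0.0004]
ee_rot: [-2.961, 1.049, -0.0]
force: [-0.3, 0.1, -0.0]
width: 0.172
```

Gripped at 0.172 (15.8 mm), which is the bar. The lid's origin is now about equal to the reported z. Next I lift and view the canister from close by.

Emit:
jog_arm(
  commands=[
    {"translation":[0,0,-10],"turn":[0,0,0]},
    {"translation":[0,0,-25],"turn":[0,0,0]},
    {"translation":[0,0,-50],"turn":[0,0,0]},
    {"translation":[0,0,-80],"turn":[0,0,0]},
    {"translation":[0,0,-110],"turn":[0,0,0]},
    {"translation":[0,0,-140],"turn":[0,0,0]},
    {"translation":[0,0,-170],"turn":[0,0,0]},
    {"translation":[0,0,-190],"turn":[0,0,0]},
    {"translation":[0,0,-200],"turn":[0,0,0]},
    {"translation":[0,0,-200],"turn":[0,0,0]},
  ],
)

```text
clock: 10.85
position: [0.5486, -0.1553, 0.2027]
ee_rot: [-2.96, 1.049, -0.006]
force: [0.8, 0.7, -1.4]
width: 0.168
```

```bash
python3 -c "
from h import *
goal([.5,.02,.2])"
```

```text
t 10.85 pos [ 0.5486 -0.1553  0.2027] yaw -39.0 j [-0.38  0.39  0.78  1.74 -0.3   1.13 -0.18] shift [-148.1 -105.6    2.5] turn [-0.002 -0.003  0.   ]
```

Emit:
jog_arm(
  commands=[
    {"translation":[-16,-11,0],"turn":[0,0,0]},
    {"translation":[-36,-26,0],"turn":[0,0,0]},
    {"translation":[-60,-43,0],"turn":[0,0,0]},
    {"translation":[-84,-60,0],"turn":[0,0,0]},
    {"translation":[-108,-77,0],"turn":[0,0,0]},
    {"translation":[-128,-91,0],"turn":[0,0,0]},
    {"translation":[-142,-101,0],"turn":[0,0,0]},
    {"translation":[-148,-106,0],"turn":[0,0,0]},
    {"translation":[-148,-106,0],"turn":[0,0,0]},
    {"translation":[-148,-106,0],"turn":[0,0,0]},
    {"translation":[-148,-106,0],"turn":[0,0,0]},
  ],
)

```text
clock: 11.77
position: [0.4994, 0.0191, 0.2001]
ee_rot: [2.959, -1.052, 0.0]
force: [0.2, -0.2, -1.5]
width: 0.169
```

```bash
python3 - <<'E'
from h import *
s=arm.observe(); i=arm.camera_info("wrist"); im=arm.get_image("wrist"); print(s["position"],s["force"],s["ft_torque"],s["width"],i["eye"])
cv2.imwrite("pics/w6.png",cv2.resize(im,(800,500)))
for q,z in (('mouth',.115),('seal_top',.121),('holder',0),('lid',0)):
  for d in arm.landmark_of('wrist',q): print(q,d['at'],round(d['confidence'],2),at_z('wrist',d['at'],z,i).round(4))
print(proj("wrist",(.565,.085,.121)))
E
```

```text
[0.49938286 0.0191115  0.20014198] [ 0.17593887 -0.15073823 -1.53594571] [-0.12244559  0.08168608 -0.07597526] 0.16946485194367236 [0.55215264 0.08364611 0.39580142]
mouth [198.8, 225.5] 0.97 [0.3777 0.0703 0.115 ]
mouth [471.6, 337.4] 0.69 [ 0.5279 -0.269   0.115 ]
seal_top [330.8, 90.0] 0.8 [0.5654 0.0861 0.121 ]
holder [229.4, 194.1] 0.96 [0.3776 0.0687 0.    ]
holder [315.0, 226.5] 0.2 [ 0.4392 -0.0423  0.    ]
lid [318.8, 225.5] 0.6 [ 0.4442 -0.0444  0.    ]
lid [472.1, 339.3] 0.58 [ 0.5166 -0.4195  0.    ]
(np.float64(331.7459931895105), np.float64(91.96272334933185))
```

View pics/w6.png

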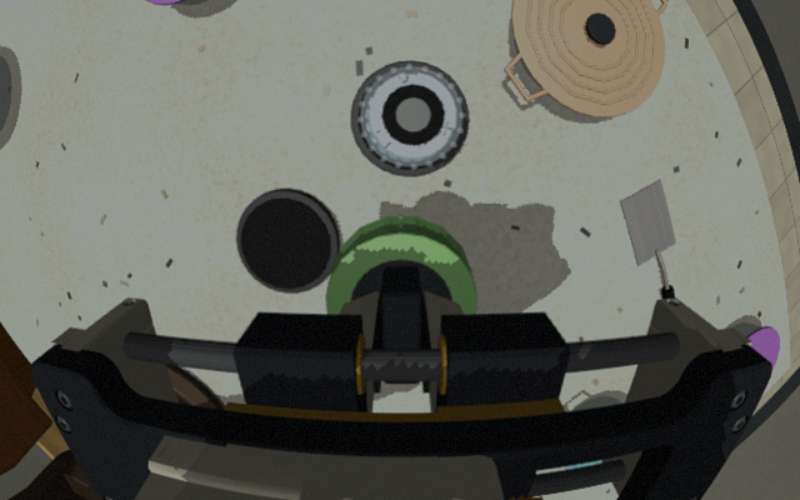

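```bash
python3 - <<'E'
from h import *
i=arm.camera_info("wrist"); im=arm.get_image("wrist")
g=cv2.GaussianBlur(cv2.cvtColor(im,cv2.COLOR_BGR2GRAY),(3,3),0)
m=((g<45)*255).astype(np.uint8); M=np.zeros_like(m); cv2.circle(M,(331,91),29,255,-1); m&=M
n,l,st,c=cv2.connectedComponentsWithStats(m); k=1+np.argmax(st[1:,4]); print(st[k],c[k])
p=cv2.convexHull(cv2.findNonZero((l==k).astype(np.uint8)))[:,0,:].astype(float)
w=np.array([at_z("wrist",q,.121,i)[:2] for q in p],np.float32); ce,r=cv2.minEnclosingCircle(w); print(ce,r)
goal([ce[0],ce[1],.2])
E
```

```text
[ 307   69   48   47 1095] [330.72785388  92.29406393]
(0.564298152923584, 0.08528747409582138) 0.02102525904774666
t 12.07 pos [0.4994 0.02   0.2004] yaw -39.1 j [-0.77  0.25  0.77  1.9  -0.2   1.07 -0.59] shift [  9.2 -91.6   0.4] turn [ 0. -0. -0.]
```

Emit:
jog_arm(
  commands=[
    {"translation":[1,-12,0],"turn":[0,0,0]},
    {"translation":[3,-30,0],"turn":[0,0,0]},
    {"translation":[5,-52,0],"turn":[0,0,0]},
    {"translation":[7,-72,0],"turn":[0,0,0]},
    {"translation":[9,-86,0],"turn":[0,0,0]},
    {"translation":[9,-91,0],"turn":[0,0,0]},
    {"translation":[9,-91,10],"turn":[0,0,0]},
    {"translation":[9,-91,30],"turn":[0,0,0]},
    {"translation":[9,-91,45],"turn":[0,0,0]},
    {"translation":[9,-91,50],"turn":[0,0,0]},
    {"translation":[9,-91,50],"turn":[0,0,0]},
    {"translation":[9,-91,50],"turn":[0,0,0]},
  ],
)

```text
clock: 13.07
position: [0.5634, 0.0852, 0.1506]
ee_rot: [2.961, -1.05, -0.0]
force: [0.3, -0.5, -1.1]
width: 0.174
```

```bash
python3 - <<'E'
from h import *
goal([.5638,.0853,.115]); s=arm.observe(); print(s["force"],s["ft_torque"])
im=arm.get_image("scene"); x,y=map(int,proj("scene",(.564,.085,.12))); B=cv2.resize(im[y-40:y+40,x-40:x+40],(400,400),interpolation=2)
cv2.imwrite("pics/c7.png",B)
E
```

```text
t 13.07 pos [0.5634 0.0852 0.1506] yaw -39.1 j [-0.75  0.44  0.71  1.8  -0.33  1.02 -0.59] shift [ 0.3 -0.4 35.6] turn [0. 0. 0.]
[ 0.32931531 -0.46033582 -1.08107856] [-0.08188167  0.1109191  -0.02264043]
```

View pics/c7.png

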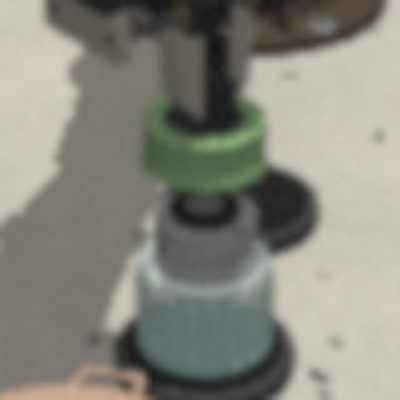

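The crop shows the lid level at (206,150), centred over the neck at (206,220). I'll lower it gently.

Emit:
jog_arm(
  commands=[
    {"translation":[0,0,8],"turn":[0,0,0]},
    {"translation":[0,0,18],"turn":[0,0,0]},
    {"translation":[0,0,28],"turn":[0,0,0]},
    {"translation":[0,0,34],"turn":[0,0,0]},
    {"translation":[0,0,38],"turn":[0,0,0]},
    {"translation":[0,0,40],"turn":[0,0,0]},
    {"translation":[0,0,40],"turn":[0,0,0]},
    {"translation":[0,0,40],"turn":[0,0,0]},
  ],
)

```text
clock: 13.78
position: [0.5637, 0.0857, 0.1105]
ee_rot: [-2.961, 1.05, -0.0]
force: [0.3, 0.2, -0.8]
width: 0.168
```

Emit:
jog_arm(
  commands=[
    {"translation":[0,0,1],"turn":[0,0,0]},
    {"translation":[0,0,2],"turn":[0,0,0]},
    {"translation":[0,0,2],"turn":[0,0,0]},
    {"translation":[0,0,2],"turn":[0,0,0]},
  ],
)

```text
clock: 14.12
position: [0.5636, 0.0858, 0.1085]
ee_rot: [-2.961, 1.049, -0.0]
force: [0.8, -0.4, -2.2]
width: 0.169
```

Emit:
jog_arm(
  commands=[
    {"translation":[0,0,1],"turn":[0,0,0]},
    {"translation":[0,0,2],"turn":[0,0,0]},
    {"translation":[0,0,2],"turn":[0,0,0]},
    {"translation":[0,0,2],"turn":[0,0,0]},
  ],
)

```text
clock: 14.45
position: [0.5635, 0.0858, 0.1063]
ee_rot: [2.961, -1.049, -0.0]
force: [0.3, -1.1, -1.8]
width: 0.171
```

```bash
python3 - <<'E'
from h import *
goal([.5638,.0853,.104]); s=arm.observe(); print(s["force"],s["ft_torque"])
E
```

```text
t 14.45 pos [0.5635 0.0858 0.1063] yaw -39.0 j [-0.72  0.49  0.68  1.85 -0.38  0.93 -0.55] shift [0.5 0.2 2.3] turn [0. 0. 0.]
[ 0.30399326 -1.0864511  -1.75994725] [-0.11634028  0.15126558  0.00486783]
```

Emit:
jog_arm(
  commands=[
    {"translation":[0,0,1],"turn":[0,0,0]},
    {"translation":[0,0,1],"turn":[0,0,0]},
    {"translation":[0,0,1],"turn":[0,0,0]},
  ],
)

```text
clock: 14.7
position: [0.5635, 0.0857, 0.1054]
ee_rot: [2.961, -1.049, -0.0]
force: [0.2, -0.0, -1.4]
width: 0.171
```

Emit:
jog_arm(
  commands=[
    {"translation":[0,0,1],"turn":[0,0,0]},
    {"translation":[0,0,1],"turn":[0,0,0]},
    {"translation":[0,0,1],"turn":[0,0,0]},
  ],
)

```text
clock: 14.95
position: [0.5635, 0.0857, 0.1043]
ee_rot: [2.961, -1.049, -0.0]
force: [-0.3, -0.2, -1.0]
width: 0.171
```

Emit:
jog_arm(
  commands=[
    {"translation":[0,0,1],"turn":[0,0,0]},
    {"translation":[0,0,1],"turn":[0,0,0]},
    {"translation":[0,0,1],"turn":[0,0,0]},
  ],
)

```text
clock: 15.2
position: [0.5635, 0.0858, 0.1033]
ee_rot: [2.961, -1.049, -0.0]
force: [-0.6, 0.0, -1.6]
width: 0.175
```

```bash
python3 - <<'E'
from h import *
goal([.5638,.0853,.104]); s=arm.observe(); print(s["force"],s["ft_torque"])
E
```

```text
t 15.2 pos [0.5635 0.0858 0.1033] yaw -39.0 j [-0.72  0.49  0.67  1.85 -0.38  0.93 -0.55] shift [ 0.5  0.2 -0.7] turn [0. 0. 0.]
[-0.62012648  0.03186982 -1.61850103] [-0.16259309  0.10908034 -0.06195261]
```

Emit:
jog_arm(
  commands=[
    {"translation":[0,0,1],"turn":[0,0,0]},
    {"translation":[0,0,1],"turn":[0,0,0]},
    {"translation":[0,0,1],"turn":[0,0,0]},
  ],
)

```text
clock: 15.45
position: [0.5635, 0.0858, 0.1024]
ee_rot: [2.961, -1.049, -0.0]
force: [-0.5, 0.1, -0.9]
width: 0.17
```

Emit:
jog_arm(
  commands=[
    {"translation":[0,0,1],"turn":[0,0,0]},
    {"translation":[0,0,1],"turn":[0,0,0]},
    {"translation":[0,0,1],"turn":[0,0,0]},
  ],
)

```text
clock: 15.7
position: [0.5635, 0.0857, 0.1013]
ee_rot: [2.961, -1.049, -0.0]
force: [-0.8, -0.3, -1.8]
width: 0.171
```

```bash
python3 - <<'E'
from h import *
goal([.5638,.0853,.1]); s=arm.observe(); print(s["force"],s["ft_torque"])
im=arm.get_image("scene"); x,y=map(int,proj("scene",(.564,.085,.1))); B=cv2.resize(im[y-40:y+40,x-40:x+40],(400,400),interpolation=2)
cv2.imwrite("pics/c8.png",B)
E
```

```text
t 15.7 pos [0.5635 0.0857 0.1013] yaw -39.0 j [-0.72  0.5   0.67  1.86 -0.38  0.92 -0.55] shift [0.5 0.2 1.3] turn [0. 0. 0.]
[-0.84847107 -0.27072517 -1.82283559] [-0.12958555  0.10209363 -0.01453899]
```

View pics/c8.png

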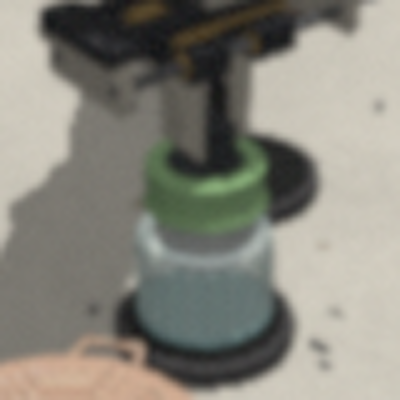

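Emit:
jog_arm(
  commands=[
    {"translation":[0,0,1],"turn":[0,0,0]},
    {"translation":[0,0,1],"turn":[0,0,0]},
    {"translation":[0,0,1],"turn":[0,0,0]},
  ],
)

```text
clock: 16.0
position: [0.5635, 0.0858, 0.1004]
ee_rot: [-2.961, 1.049, 0.0]
force: [-0.1, 0.0, -0.9]
width: 0.172
```

Emit:
jog_arm(
  commands=[
    {"translation":[0,0,1],"turn":[0,0,0]},
    {"translation":[0,0,1],"turn":[0,0,0]},
    {"translation":[0,0,1],"turn":[0,0,0]},
  ],
)

```text
clock: 16.25
position: [0.5635, 0.0858, 0.0994]
ee_rot: [2.961, -1.049, -0.0]
force: [0.4, -0.5, -1.3]
width: 0.174
```

Emit:
jog_arm(
  commands=[
    {"translation":[0,0,1],"turn":[0,0,0]},
    {"translation":[0,0,1],"turn":[0,0,0]},
    {"translation":[0,0,1],"turn":[0,0,0]},
  ],
)

```text
clock: 16.5
position: [0.5635, 0.0857, 0.0983]
ee_rot: [2.961, -1.049, -0.0]
force: [-0.6, -0.2, -1.6]
width: 0.17
```

```bash
python3 - <<'E'
from h import *
goal([.5638,.0853,.1]); s=arm.observe(); print(s["force"],s["ft_torque"])
E
```

```text
t 16.5 pos [0.5635 0.0857 0.0983] yaw -39.0 j [-0.71  0.5   0.67  1.86 -0.38  0.92 -0.55] shift [ 0.5  0.2 -1.7] turn [0. 0. 0.]
[-0.64686049 -0.24610789 -1.55512416] [-0.10928324  0.08057055  0.02503535]
```

Emit:
jog_arm(
  commands=[
    {"translation":[0,0,1],"turn":[0,0,0]},
    {"translation":[0,0,1],"turn":[0,0,0]},
    {"translation":[0,0,1],"turn":[0,0,0]},
  ],
)

```text
clock: 16.75
position: [0.5636, 0.0857, 0.0974]
ee_rot: [-2.961, 1.049, -0.0]
force: [1.4, 0.4, -0.7]
width: 0.173
```

Emit:
jog_arm(
  commands=[
    {"translation":[0,0,1],"turn":[0,0,0]},
    {"translation":[0,0,1],"turn":[0,0,0]},
    {"translation":[0,0,1],"turn":[0,0,0]},
  ],
)

```text
clock: 17.0
position: [0.5638, 0.0858, 0.0969]
ee_rot: [-2.961, 1.049, -0.0]
force: [-2.4, 0.1, 5.4]
width: 0.172
```

```bash
python3 - <<'E'
from h import *
goal([.5638,.0853,.1]); s=arm.observe(); print(s["force"],s["ft_torque"])
im=arm.get_image("scene")
for d in arm.trace("scene","lid"): print(d["box"],d["confidence"])
for h in (.095,.105): print(h,[np.round(proj("scene",(.564,.0855,h+k)),1) for k in (0,.03)])
hsv=cv2.cvtColor(im,cv2.COLOR_BGR2HSV); m=cv2.inRange(hsv,(40,70,40),(75,255,255)); x,y=map(int,proj("scene",(.564,.0855,.11))); print(x,y)
mm=m[y-25:y+25,x-25:x+25]; print("green rows",y-25+np.where(mm.sum(1)>0)[0][[0,-1]],"cols",x-25+np.where(mm.sum(0)>0)[0][[0,-1]])
# expected silhouette of green cylinder r=39mm for lid heights
a=np.linspace(0,2*np.pi,60)
for h in(.095,.1,.105,.11,.115):
    P=np.array([proj("scene",(.564+.039*np.cos(t),.0855+.039*np.sin(t),h+k)) for t in a for k in(0,.03)]); print(h,P.min(0).round(1),P.max(0).round(1))
E
```

```text
t 17.0 pos [0.5638 0.0858 0.0969] yaw -39.0 j [-0.71  0.5   0.67  1.86 -0.39  0.91 -0.54] shift [ 0.3  0.4 -3.1] turn [-0.001 -0.     0.   ]
[-2.36115031  0.07488529  5.38159067] [-0.11533972  0.61343357 -0.01172052]
[323.4, 195.4, 22.3, 21.4] 0.84
[255.8, 187.7, 26.7, 22.7] 0.55
[275.9, 241.6, 61.1, 51.1] 0.49
0.095 [array([333.3, 211.7]), array([333.3, 203.4])]
0.105 [array([333.3, 209. ]), array([333.3, 200.5])]
333 207
green rows [200 216] cols [323 345]
0.095 [320.5 197. ] [346.2 218.7]
0.1 [320.5 195.6] [346.2 217.3]
0.105 [320.4 194.2] [346.3 215.9]
0.11 [320.4 192.8] [346.3 214.4]
0.115 [320.4 191.4] [346.3 213. ]
```

Contact at about 0.097 (+7 N). This could be the flat top or the gaps, so I ease off slightly, turn counter-clockwise a little and feel.

Emit:
jog_arm(
  commands=[
    {"translation":[0,0,-0.4],"turn":[0,0,-0.03]},
    {"translation":[0,0,-0.4],"turn":[0,0,-0.06]},
    {"translation":[0,0,-0.4],"turn":[0,0,-0.09]},
    {"translation":[0,0,-0.4],"turn":[0,0,-0.09]},
  ],
)

```text
clock: 17.43
position: [0.5639, 0.0858, 0.0971]
ee_rot: [-3.006, 0.911, -0.001]
force: [-0.2, -0.9, 3.6]
width: 0.172
```

```bash
cat > st.py <<'E'
from h import *
s=arm.observe(); print("F",s["force"].round(2),"M",s["ft_torque"].round(3)); goal([.5638,.0855,.097])
E
python3 st.py
```

```text
F [-0.16 -0.86  3.65] M [-0.137  0.04  -0.051]
t 17.43 pos [0.5639 0.0858 0.0971] yaw -33.7 j [-0.7   0.5   0.64  1.86 -0.37  0.91 -0.47] shift [0.1 0.3 0.1] turn [-0.001 -0.     0.   ]
```

Emit:
jog_arm(
  commands=[
    {"translation":[0,0,0],"turn":[0,0,-0.05]},
    {"translation":[0,0,0],"turn":[0,0,-0.1]},
    {"translation":[0,0,0],"turn":[0,0,-0.14]},
    {"translation":[0,0,0],"turn":[0,0,-0.14]},
  ],
)

```text
clock: 17.77
position: [0.5639, 0.0858, 0.097]
ee_rot: [-3.062, 0.701, -0.001]
force: [0.2, 1.2, 3.2]
width: 0.167
```

```bash
python3 st.py
```

```text
F [0.23 1.23 3.2 ] M [-0.05   0.087 -0.438]
t 17.77 pos [0.5639 0.0858 0.097 ] yaw -25.8 j [-0.67  0.49  0.6   1.86 -0.35  0.9  -0.35] shift [0.  0.3 0. ] turn [-0.001 -0.     0.   ]
```

Turning back was free for about 8°, then met a wall (−0.44 N m) at z≈0.097. That matches −18 mm, so the lugs are in the gaps. Now clockwise, following down about 0.3 mm per 0.1 rad.

Emit:
jog_arm(
  commands=[
    {"translation":[0,0,0],"turn":[0,0,0.07]},
    {"translation":[0,0,0.1],"turn":[0,0,0.14]},
    {"translation":[0,0,0.3],"turn":[0,0,0.21]},
    {"translation":[0,0,0.5],"turn":[0,0,0.28]},
    {"translation":[0,0,0.7],"turn":[0,0,0.35]},
    {"translation":[0,0,0.8],"turn":[0,0,0.4]},
    {"translation":[0,0,0.8],"turn":[0,0,0.4]},
  ],
)

```text
clock: 18.35
position: [0.5644, 0.0857, 0.0966]
ee_rot: [-2.858, 1.303, -0.002]
force: [-0.1, 0.3, 8.1]
width: 0.171
```

```bash
python3 st.py
```

```text
F [-0.13  0.31  8.08] M [-0.098  0.209  0.08 ]
t 18.35 pos [0.5644 0.0857 0.0966] yaw -49.0 j [-0.74  0.51  0.72  1.86 -0.42  0.92 -0.69] shift [-0.2  0.6 -0.4] turn [-0.001 -0.001  0.   ]
```

Emit:
jog_arm(
  commands=[
    {"translation":[0,0,0],"turn":[0,0,0.06]},
    {"translation":[0,0,0.2],"turn":[0,0,0.12]},
    {"translation":[0,0,0.4],"turn":[0,0,0.18]},
    {"translation":[0,0,0.5],"turn":[0,0,0.24]},
    {"translation":[0,0,0.7],"turn":[0,0,0.3]},
    {"translation":[0,0,0.7],"turn":[0,0,0.3]},
  ],
)

```text
clock: 18.85
position: [0.5637, 0.0859, 0.0953]
ee_rot: [2.632, -1.715, 0.0]
force: [0.9, 1.3, 3.7]
width: 0.169
```

```bash
python3 st.py
```

```text
F [0.9  1.26 3.65] M [ 0.122  0.176 -0.013]
t 18.85 pos [0.5637 0.0859 0.0953] yaw -66.2 j [-0.79  0.54  0.8   1.87 -0.48  0.94 -0.93] shift [ 0.4  0.1 -1.7] turn [-0. -0.  0.]
```

Emit:
jog_arm(
  commands=[
    {"translation":[0,0,0.2],"turn":[0,0,0.06]},
    {"translation":[0,0,0.4],"turn":[0,0,0.12]},
    {"translation":[0,0,0.6],"turn":[0,0,0.18]},
    {"translation":[0,0,0.8],"turn":[0,0,0.24]},
    {"translation":[0,0,1.0],"turn":[0,0,0.3]},
    {"translation":[0,0,1.0],"turn":[0,0,0.3]},
  ],
)

```text
clock: 19.35
position: [0.5636, 0.0858, 0.0942]
ee_rot: [2.349, -2.086, 0.0]
force: [0.3, 0.8, 2.4]
width: 0.17
```

```bash
python3 st.py
```

```text
F [0.29 0.77 2.44] M [ 0.044  0.124 -0.009]
t 19.35 pos [0.5636 0.0858 0.0942] yaw -83.2 j [-0.84  0.57  0.88  1.87 -0.53  0.96 -1.17] shift [ 0.3 -0.2 -2.8] turn [ 0. -0. -0.]
```

Emit:
jog_arm(
  commands=[
    {"translation":[0,0,0.2],"turn":[0,0,0.06]},
    {"translation":[0,0,0.4],"turn":[0,0,0.12]},
    {"translation":[0,0,0.6],"turn":[0,0,0.18]},
    {"translation":[0,0,0.8],"turn":[0,0,0.24]},
    {"translation":[0,0,1.0],"turn":[0,0,0.3]},
    {"translation":[0,0,1.0],"turn":[0,0,0.3]},
  ],
)

```text
clock: 19.85
position: [0.5637, 0.0857, 0.0933]
ee_rot: [2.012, -2.412, 0.001]
force: [-0.5, 1.1, 2.2]
width: 0.174
```

```bash
python3 st.py
```

```text
F [-0.5   1.08  2.24] M [0.065 0.022 0.048]
t 19.85 pos [0.5637 0.0857 0.0933] yaw -100.3 j [-0.88  0.6   0.96  1.88 -0.6   0.98 -1.4 ] shift [ 0.2 -0.1 -3.7] turn [-0. -0.  0.]
```

Smooth so far. The stop is near, so I take smaller steps.

Emit:
jog_arm(
  commands=[
    {"translation":[0,0,0.2],"turn":[0,0,0.04]},
    {"translation":[0,0,0.3],"turn":[0,0,0.08]},
    {"translation":[0,0,0.4],"turn":[0,0,0.12]},
    {"translation":[0,0,0.5],"turn":[0,0,0.15]},
    {"translation":[0,0,0.5],"turn":[0,0,0.15]},
  ],
)

```text
clock: 20.27
position: [0.5639, 0.0856, 0.0931]
ee_rot: [-1.827, 2.555, -0.001]
force: [0.5, 0.0, 4.2]
width: 0.172
```

```bash
python3 st.py
```

```text
F [0.47 0.01 4.19] M [-0.115  0.075  0.163]
t 20.27 pos [0.5639 0.0856 0.0931] yaw -108.9 j [-0.9   0.62  1.    1.88 -0.63  1.   -1.52] shift [ 0.1  0.1 -3.9] turn [-0.001 -0.     0.   ]
```

Emit:
jog_arm(
  commands=[
    {"translation":[0,0,0.1],"turn":[0,0,0.03]},
    {"translation":[0,0,0.2],"turn":[0,0,0.06]},
    {"translation":[0,0,0.2],"turn":[0,0,0.06]},
    {"translation":[0,0,0.2],"turn":[0,0,0.06]},
  ],
)

```text
clock: 20.6
position: [0.564, 0.0856, 0.093]
ee_rot: [-1.749, 2.609, -0.001]
force: [0.7, -0.6, 7.0]
width: 0.175
```

```bash
python3 st.py
```

```text
F [ 0.73 -0.6   6.96] M [-0.082  0.112  0.204]
t 20.6 pos [0.564  0.0856 0.093 ] yaw -112.3 j [-0.91  0.63  1.02  1.88 -0.64  1.   -1.57] shift [ 0.2  0.2 -4. ] turn [-0.001  0.    -0.   ]
```

Emit:
jog_arm(
  commands=[
    {"translation":[0,0,0.0],"turn":[0,0,0.03]},
    {"translation":[0,0,0.1],"turn":[0,0,0.06]},
    {"translation":[0,0,0.1],"turn":[0,0,0.06]},
    {"translation":[0,0,0.1],"turn":[0,0,0.06]},
  ],
)

```text
clock: 20.93
position: [0.5642, 0.0858, 0.093]
ee_rot: [-1.67, 2.66, -0.001]
force: [0.4, -0.4, 6.6]
width: 0.172
```

```bash
python3 st.py
```

```text
F [ 0.4  -0.36  6.58] M [0.006 0.181 0.181]
t 20.93 pos [0.5642 0.0858 0.093 ] yaw -115.7 j [-0.92  0.64  1.04  1.88 -0.65  1.01 -1.62] shift [ 0.4  0.2 -4. ] turn [-0.001  0.001 -0.   ]
```

Emit:
jog_arm(
  commands=[
    {"translation":[0,0,0.0],"turn":[0,0,0.03]},
    {"translation":[0,0,0.0],"turn":[0,0,0.06]},
    {"translation":[0,0,0.0],"turn":[0,0,0.06]},
    {"translation":[0,0,0.0],"turn":[0,0,0.06]},
  ],
)

```text
clock: 21.27
position: [0.5642, 0.0858, 0.093]
ee_rot: [-1.59, 2.709, -0.001]
force: [-0.2, 0.0, 7.1]
width: 0.17
```

```bash
python3 st.py
```

```text
F [-0.22  0.    7.07] M [0.063 0.062 0.21 ]
t 21.27 pos [0.5642 0.0858 0.093 ] yaw -119.2 j [-0.93  0.65  1.05  1.88 -0.66  1.02 -1.66] shift [ 0.4  0.2 -4. ] turn [-0.001  0.001 -0.   ]
```

Emit:
jog_arm(
  commands=[
    {"translation":[0,0,0.0],"turn":[0,0,0.03]},
    {"translation":[0,0,0.0],"turn":[0,0,0.06]},
    {"translation":[0,0,0.0],"turn":[0,0,0.06]},
    {"translation":[0,0,0.0],"turn":[0,0,0.06]},
  ],
)

```text
clock: 21.6
position: [0.5644, 0.0854, 0.093]
ee_rot: [-1.508, 2.755, -0.002]
force: [1.2, -1.7, 7.1]
width: 0.174
```

```bash
python3 st.py
```

```text
F [ 1.16 -1.72  7.12] M [-0.249 -0.097  0.383]
t 21.6 pos [0.5644 0.0854 0.093 ] yaw -122.6 j [-0.93  0.66  1.07  1.88 -0.68  1.02 -1.71] shift [ 0.2  0.6 -4. ] turn [-0.002  0.    -0.   ]
```

Torque has started to climb (0.38). One more small step should tell whether this is the hard stop.

Emit:
jog_arm(
  commands=[
    {"translation":[0,0,0.0],"turn":[0,0,0.03]},
    {"translation":[0,0,0.0],"turn":[0,0,0.05]},
    {"translation":[0,0,0.0],"turn":[0,0,0.05]},
    {"translation":[0,0,0.0],"turn":[0,0,0.05]},
  ],
)

```text
clock: 21.93
position: [0.5646, 0.085, 0.093]
ee_rot: [-1.437, 2.793, -0.003]
force: [1.6, -2.9, 5.8]
width: 0.171
```

```bash
python3 st.py
```

```text
F [ 1.6  -2.93  5.81] M [-0.573 -0.301  0.472]
t 21.93 pos [0.5646 0.085  0.093 ] yaw -125.6 j [-0.94  0.66  1.08  1.88 -0.69  1.03 -1.75] shift [ 0.   0.9 -4. ] turn [-0.002  0.    -0.   ]
```

Emit:
jog_arm(
  commands=[
    {"translation":[0,0,0.0],"turn":[0,0,0.03]},
    {"translation":[0,0,0.0],"turn":[0,0,0.05]},
    {"translation":[0,0,0.0],"turn":[0,0,0.05]},
    {"translation":[0,0,0.0],"turn":[0,0,0.05]},
  ],
)

```text
clock: 22.27
position: [0.5645, 0.0848, 0.093]
ee_rot: [-1.364, 2.829, -0.003]
force: [3.0, -4.8, 6.4]
width: 0.171
```

```bash
python3 - <<'E'
import st
from h import *
im=arm.get_image("scene"); x,y=map(int,proj("scene",(.564,.085,.1))); B=cv2.resize(im[y-40:y+40,x-40:x+40],(400,400),interpolation=2)
im=arm.get_image("wrist"); cv2.imwrite("pics/c9.png",np.hstack([cv2.resize(im[100:300,220:420],(400,400)),B]))
E
```

```text
F [ 3.03 -4.8   6.38] M [-0.846 -0.454  0.62 ]
t 22.27 pos [0.5645 0.0848 0.093 ] yaw -128.5 j [-0.94  0.67  1.1   1.88 -0.7   1.04 -1.79] shift [-0.1  1.  -4. ] turn [-0.002  0.    -0.   ]
```

View pics/c9.png

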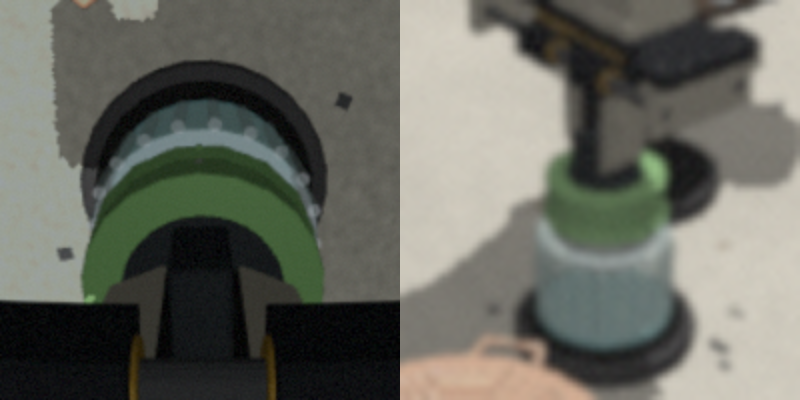

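The wrist crop shows the lid low on the canister and level. Torque now climbs linearly to 0.62 N m and z≈0.093 (−22 mm), about 86° past the gaps, so this is the hard stop. I'll unwind the canister's twist part-way, then let go.

Emit:
jog_arm(
  commands=[
    {"translation":[0,0,0],"turn":[0,0,-0.04]},
    {"translation":[0,0,0],"turn":[0,0,-0.08]},
    {"translation":[0,0,-0.2],"turn":[0,0,-0.1]},
    {"translation":[0,0,-0.2],"turn":[0,0,-0.1]},
  ],
)

```text
clock: 22.7
position: [0.5645, 0.0849, 0.093]
ee_rot: [-1.505, 2.756, -0.003]
force: [4.7, -4.1, 2.3]
width: 0.173
```

```bash
python3 st.py
```

```text
F [ 4.72 -4.1   2.34] M [-0.846 -0.713  0.228]
t 22.7 pos [0.5645 0.0849 0.093 ] yaw -122.7 j [-0.93  0.66  1.07  1.88 -0.68  1.02 -1.71] shift [-0.1  0.9 -4. ] turn [-0.002  0.    -0.   ]
```

Emit:
jog_arm(
  commands=[
    {"translation":[0,0,0],"turn":[0,0,0]},
    {"translation":[0,0,0],"turn":[0,0,0]},
    {"translation":[0,0,0],"turn":[0,0,0]},
    {"translation":[0,0,0],"turn":[0,0,0]},
    {"translation":[0,0,0],"turn":[0,0,0]},
    {"translation":[0,0,0],"turn":[0,0,0]},
    {"translation":[0,0,0],"turn":[0,0,0]},
    {"translation":[0,0,0],"turn":[0,0,0]},
  ],
  claw=-1,
)

```text
clock: 23.37
position: [0.5635, 0.0858, 0.0927]
ee_rot: [1.507, -2.757, -0.0]
force: [0.0, -0.0, 0.5]
width: 0.708
```

Emit:
jog_arm(
  commands=[
    {"translation":[0,0,0],"turn":[0,0,0]},
    {"translation":[0,0,-5],"turn":[0,0,0]},
    {"translation":[0,0,-15],"turn":[0,0,0]},
    {"translation":[0,0,-35],"turn":[0,0,0]},
    {"translation":[0,0,-60],"turn":[0,0,0]},
    {"translation":[0,0,-90],"turn":[0,0,0]},
    {"translation":[0,0,-110],"turn":[0,0,0]},
    {"translation":[0,0,-110],"turn":[0,0,0]},
    {"translation":[0,0,-110],"turn":[0,0,0]},
  ],
)

```text
clock: 24.12
position: [0.5644, 0.0857, 0.2044]
ee_rot: [-1.506, 2.754, -0.001]
force: [0.1, 0.7, -0.3]
width: 0.998
```

```bash
python3 - <<'E'
import st
from h import *
i=arm.camera_info("wrist"); im=arm.get_image("wrist"); 
x,y=map(int,proj("wrist",(.564,.0855,.13))); print(x,y)
sc=arm.get_image("scene"); u,v=map(int,proj("scene",(.564,.085,.1))); B=cv2.resize(sc[v-40:v+40,u-40:u+40],(400,400),interpolation=2)
cv2.imwrite("pics/c10.png",np.hstack([cv2.resize(im[y-60:y+60,x-60:x+60],(400,400)),B]))
E
```

```text
F [ 0.14  0.68 -0.33] M [-0.031  0.188  0.009]
t 24.12 pos [0.5644 0.0857 0.2044] yaw -122.7 j [-1.02  0.55  1.19  1.75 -0.54  1.22 -1.82] shift [  0.7   0.6 107.4] turn [-0.002  0.002 -0.   ]
322 193
```

View pics/c10.png

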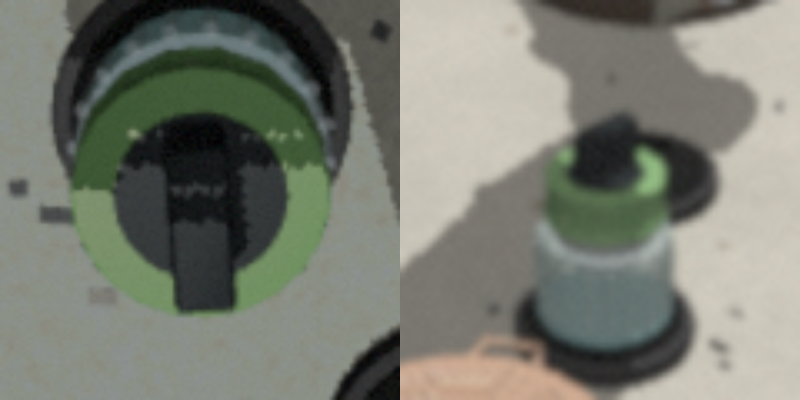

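```bash
python3 -c "
from cell import arm
print(arm.sign_off())"
```

```text
the job is handed in; nothing more can be done
None
```

The green lid is screwed onto the canister, fully home as far as I could feel, and released. I handed the job in at about 24 s; no verdict was reported.

- **Grasp:** My first try closed on nothing, because the real fingertips sit about 35 mm higher than the reported tool position. I went lower and gripped the knob at 15.8 mm.
- **Thread start:** I set the lid square on the neck and it went straight down into the start gaps, at about −18 mm. So I felt no separate drop while turning back. Turning counter-clockwise was free for several degrees, then met the wall at 0.44 N m.
- **Running in:** Clockwise ran smoothly at 0.2 N m or less as I followed the lid down. Torque then climbed steadily to 0.62 N m, clearly above the seal's 0.3. I took this as the hard stop. The lid had turned roughly 86° past the gaps and sat at about −22 mm, against the expected −22.6.
- **Canister:** Its peak twist was about 0.12 rad worked out from the torque, under the 0.2 limit. I unwound most of that before opening the fingers.
- **Last checks:** After I backed off, the lid sat level and low on the canister, and the knob angle matched the stop. The force reading was near zero.
- **Not fully explained:** At the stop, torque rose more slowly than the canister's spring alone would give (about 3 rather than 5 N m per rad). I put that down to give in the grip. I did not check the dishes and spatula in a full final picture, but I never reached near them.

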